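# Set the duct damper lever in its marked notch and start the lock screw

## Robot

A 6-joint arm with a two-finger parallel gripper is mounted at the origin on the work surface. World frame = base frame: x ahead of the robot, y to its left, z up, the work surface at z = 0. Lengths are in m, angles in rad, forces in N, time in s.
With the tool pointing down it reaches from about 0.35 to 0.875 m from the base axis. Payload 15.5 kg.
Tool frame: the origin (TCP) lies midway between the tips of the shut fingers; the grasp point (between the pads) lies 19 mm behind it (r.hold_point_z is the distance from the TCP to the grasp point, in m); x points along the fingers, y is the direction in which the jaws open and shut, and the axes are right-handed (so a half turn about x gives the same grasp; the last joint's range is limited). The gripper opens to 85 mm and grips with 20 to 120 N. Pads are 22 mm wide; open, the fingers measure 114 mm over their backs; the gripper's body (76 mm by 85 mm) begins 54 mm behind the grasp point. The pads swing forward as they close: fully open they stand 13 mm farther back than shut.
Start: joints at [-0.096, 0.494, 1.345, -0, 1.302, -0.096], TCP at [0.625, 0, 0.231] pointing down, gripper open.
Joint ranges: [-2.91, 2.91], [-0.82, 2.16], [0.22, 2.67], [-1.22, 4.37], [0.12, 2.79], [-3.08, 3.08]. Speed limits (rad/s): [1.89, 1.89, 2.57, 3.01, 3.01, 3.01].

## Interface

Orientations are given as a unit quaternion [x, y, z, w].
In Python, from plant import r gives the robot as it stands.
- The arm moves only by the tool arm_command, never from a script. Its argument "deltas" is a list of rows, each an object of numbers: "ax", "ay", "az": the turn, a rotation vector about the world's x, y, z in degrees; "tx", "ty", "tz": the shift along the world's x, y, z in m; "hand": the finger opening in m, from 0 to 0.0854. A call has 1 to 10 rows; each row is the pose to reach, as a shift and turn from the pose commanded when the call began; what a row does not reach only later rows make up. A row lasts 1/8 s, in which the tool goes at most 62.5 mm and 10.7 degrees, less where a joint would pass 70% of its speed; a pose out of reach is approached as far as the arm can. A call with a gripper value outside its range is refused whole. The fingers move at their own pace and stop on an object; "newtons" is the grip in N (left out, the last holds). Time passes only in rows, so rows that repeat a pose let the fingers close. It gives the time, the measured TCP pose, the force and the opening at its end, in the units of the state.
- r.state(): the state, without advancing time (a new reading comes with each control period).
- r.grab_frame(name): name is "scene" or "side" or "wrist"; returns (picture, depth): 480x640x3 uint8, red, green, blue; 480x640 float32, m along the optical axis (not along the pixel's ray), 0 where there is no reading.
- r.camera_info(name): a dict with "mtx" (3x3 intrinsics, pixels), "rvec" (rotation vector, rad) and "tvec" (3), from world to camera coordinates, as OpenCV has them; the wrist camera has in their place "mount" (4x4, takes a point from camera to tool coordinates, whose origin is the TCP and whose axes are the tool frame's). Camera axes: x right, y down, z forward; pixel columns grow to the right and rows downward; lengths in m; the calibration is good to about 2 mm. A picture is of the moment at which its call begins: read the wrist's pose just before it. camera_info takes no time and is no camera call.
- r.job_done(): hands the job in, once; it reports no verdict.
The state is a dict: "time_s": time; "joint_positions": joint angles; "joint_vel": joint speeds; "effort": joint torques, N m; "ee_pos": TCP position; "eef_rot": TCP orientation; "force": force on the tool from outside, world axes, zero at the start; "moment": the same for the moment, N m; "width": finger opening in m.
Only numpy, scipy, OpenCV 4.12 (cv2) and the standard library are available. Lean on these libraries where they do the work, as an engineer would, in place of code of your own. Each camera call takes 0.05 s, during which the arm holds its last target.

## Task

Swing the duct damper's lever round to the notch marked by the standing stud, so that it clicks in and stays there. Then start the lock screw by hand: turn its knob backward (anticlockwise from above) until the thread drops, never forward before that, then forward one full turn, and finish still gripping the knob with the screw started by that one turn and the lever still in its notch. Leave the things lying around where they are.

Things in the scene. Friction and masses are not known exactly. Their poses are not given: they have to be found in the camera images.
- damper: Duct damper section, bare sheet-metal housing fixed to the bench: 220 mm (its x) by 360 (y) by 130 high, a 100 mm round collar 60 mm long on each y end. Origin: centre of its underside, z up. On its top: the lever's vertical pivot at x = y = 0; the lock screw's vertical axis at x = 0, y = -55 mm in a round threaded boss; on the +y side a quadrant plate with three detent notches.
- lever (a joint): Lever swing about its vertical pivot, rad: 0 along the damper's +y, growing anticlockwise from above (grip towards the damper's -x). Stops -0.78 and 0.72; starts at -0.74 to -0.60. Notches at -0.28, 0.10 and 0.48: a spring ball drops in, centres the lever within 0.01 from about 0.04 off, and lets go when the grip is pushed with 3 to 5 N; elsewhere 1 to 2 N moves it and it stays put.
- lever_grip (a point): Mid-height of the lever's upright round black hand grip: 24 mm in diameter, 55 mm tall (27 mm below to 27 mm above this point), 125 mm from the pivot. It does not spin on the lever. Can be pinched from above or pushed sideways; under it is the flat steel lever bar, 20 mm wide and 5 mm thick.
- lever_nose (a point): Point on the lever's centre line 110 mm from the pivot, under the bar: when the lever is in the marked notch this point lies over the stud's axis.
- stud: Set-point stud marking the wanted notch: round dark steel, 14 mm in diameter and 14 mm tall, standing on the quadrant plate 110 mm from the pivot in line with that notch. The other two notches have only a flat plug there, 9 mm across and 1.5 mm high. Origin at its foot, 134 mm above the bench. The lever passes 4 mm above it.
- knob: Round fluted black hand knob of the lock screw, 44 mm in diameter, 26 mm tall, a white pointer ridge on top. Origin on the axis at the knob's mid-height, 202 mm above the bench at the start; z up, x towards the ridge. Clear all round; below it a 32 mm washer (17 to 20 mm under the origin) and the lever's slotted sector (42 mm under it). Captive: it turns and lifts but cannot tilt or come out.
- screw_turn (a joint): Angle of the lock screw, rad, growing anticlockwise from above (backward, unscrewing); starts at -0.2 to 0.2. Right-hand coarse thread, pitch 5 mm. The angle where the thread starts pass one another is not known beforehand: it comes after 0.4 to 1.9 rad of backward turning. Turning needs less than 0.1 N m.
- screw_lift (a joint): Screw height, m, up positive. Starts resting on the boss's thread at -0.0003 to -0.0015; backward it rides up to 0, then falls to -0.005 by its own weight (1.6 N); a hand holding it up must let go or press down lightly for it to fall. Further back it would ride up again. Forward from -0.005 it screws in 5 mm a turn: -0.010 is one turn. Thread play 0.5 mm. Limits 0.003, -0.0155.
- dish: Small open steel dish 60 x 70 x 16 mm with nuts in it, loose on the damper's top at its -y end, robot side. Origin under its centre. To be left alone.
- gasket: Black rubber ring 56 mm across, 8 mm high, loose on the damper's top at its -y end, far side. Origin under its centre. To be left alone.
- beaker: Glass beaker 72 mm across, 100 mm tall, on the bench to the left. Origin under its centre. To be left alone.
- netpot: Small black plastic plant pot 60 mm across, 55 mm tall, on the bench to the left. Origin under its centre. To be left alone.
- screwdriver: Screwdriver lying on the bench to the right. Origin at its middle. To be left alone.
- spanner: Steel spanner lying on the bench to the left of the damper. Origin at its middle. To be left alone.
- sealant_gun: Sealant gun with a white and blue cartridge, about 470 mm long, lying on the bench to the right. Origin under the cartridge. To be left alone.

How it is judged:
By the outcome, as a careful person would: the job done as asked, in the order asked, and still so for the second after the job is handed in, while the arm keeps its last pose, push and grip.
It also fails if it takes over 67 s, if anything falls off the work surface, if the arm or the gripper's body presses on something with over 40 N, if the wrist force passes 120 N, or if a joint passes its speed limit or range.

## Working session

There is one attempt and no reset: what is moved stays moved. The work goes in short steps, Python scripts to look and compute and a tool call to move; the robot and the scene stay as the last step left them, time stands still between calls to the robot, and variables do not carry over. Pictures are saved under pics/ and viewed, and the job is handed in when it is done.

Besides the shell and the picture viewer there is one more tool, called after ">>>" by a JSON object that holds its "op" and its "data", one argument or row to a line. arm_command: Moves the arm, as the interface text tells. Its arguments: {"type":"object","properties":{"deltas":{"type":"array","items":{"type":"object","properties":{"ax":{"type":"number"},"ay":{"type":"number"},"az":{"type":"number"},"tx":{"type":"number"},"ty":{"type":"number"},"tz":{"type":"number"},"hand":{"type":"number"}}}},"newtons":{"type":"number"}},"required":["deltas"]}

```bash
mkdir -p pics; ls; python3 - <<'E'
from plant import r
import cv2
s=r.state();print(s)
for n in ("scene","side","wrist"):
    im,d=r.grab_frame(n)
    cv2.imwrite(f"pics/{n}0.png",im[:,:,::-1])
    import numpy as np; np.save(f"pics/{n}0d.npy",d)
    print(n,r.camera_info(n))
E
```

```text
pics
{'time_s': 0.0, 'joint_positions': array([-9.54953767e-02,  4.94157404e-01,  1.34615021e+00, -3.91360772e-05,
        1.30253432e+00, -9.55437981e-02]), 'joint_vel': array([ 1.11862586e-03, -1.23962714e-03, -3.60043836e-04, -4.38797655e-04,
        1.77910397e-04,  6.38794073e-05]), 'effort': array([-2.68344644e-03, -8.82162237e+01, -3.83866239e+01, -4.40739132e-04,
        1.02696815e-02,  1.38197843e-04]), 'ee_pos': array([6.24617654e-01, 3.00030228e-05, 2.30709836e-01]), 'eef_rot': array([ 0.4996938 ,  0.5003468 , -0.5002766 ,  0.49968241]), 'force': array([-0.01824346,  0.50705985,  0.26368477]), 'moment': array([-0.01743021,  0.00445773, -0.02293205]), 'width': 0.08578207903023527}
scene {'mtx': array([[511.54938523,   0.        , 319.47923981],
       [  0.        , 511.54938523, 233.13458034],
       [  0.        ,   0.        ,   1.        ]]), 'rvec': array([ 1.6651432 ,  1.66181236, -0.85518177]), 'tvec': array([ 1.68867151e-03, -1.89017000e-01,  1.71755275e+00])}
side {'mtx': array([[482.50392878,   0.        , 308.19839439],
       [  0.        , 482.50392878, 242.20805739],
       [  0.        ,   0.        ,   1.        ]]), 'rvec': array([ 2.24564648, -0.88700025,  0.34748694]), 'tvec': array([-0.37321393,  0.35230768,  1.08306371])}
wrist {'mtx': array([[394.13477547,   0.        , 321.48978543],
       [  0.        , 394.13477547, 238.15521936],
       [  0.        ,   0.        ,   1.        ]]), 'mount': array([[ 5.79823529e-05, -3.03999202e-01,  9.52672285e-01,
        -1.42098832e-01],
       [ 9.99999299e-01,  1.14424612e-03,  3.04267901e-04,
         1.58304463e-04],
       [-1.18258877e-03,  9.52671599e-01,  3.03999055e-01,
        -7.78919022e-02],
       [ 0.00000000e+00,  0.00000000e+00,  0.00000000e+00,
         1.00000000e+00]])}
```

View pics/scene0.png

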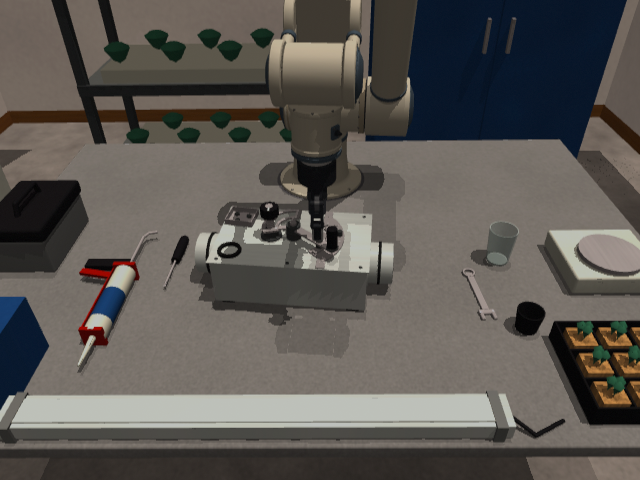

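View pics/side0.png

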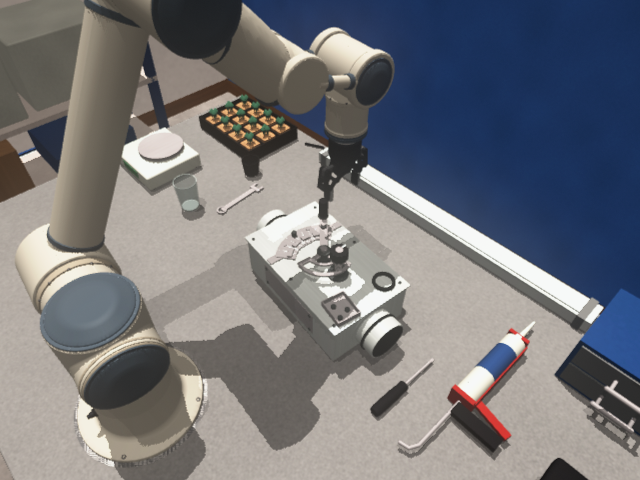

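View pics/wrist0.png

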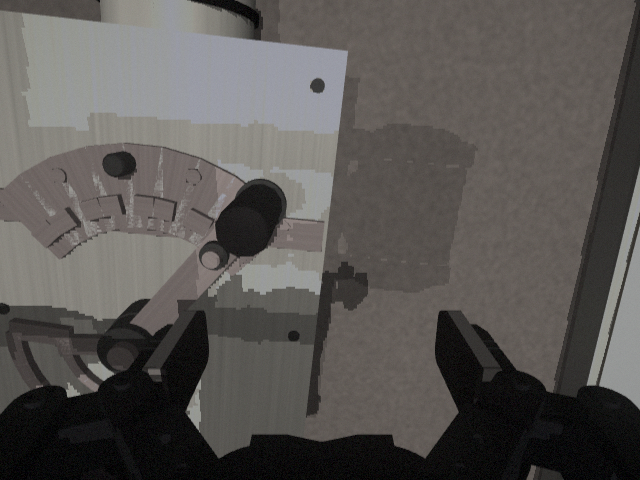

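```bash
cat > h.py <<'E'
import numpy as np, cv2
from scipy.spatial.transform import Rotation as R
def T_cw(info, st=None):
    T=np.eye(4)
    if 'mount' in info:
        B=np.eye(4);B[:3,:3]=R.from_quat(st['eef_rot']).as_matrix();B[:3,3]=st['ee_pos']
        return B@info['mount']
    Rm=R.from_rotvec(info['rvec']).as_matrix()
    T[:3,:3]=Rm.T;T[:3,3]=-Rm.T@info['tvec'];return T
def cloud(info,d,st=None):
    K=info['mtx'];v,u=np.mgrid[:480,:640]
    P=np.stack([(u-K[0,2])/K[0,0]*d,(v-K[1,2])/K[1,1]*d,d],-1)
    T=T_cw(info,st);W=P@T[:3,:3].T+T[:3,3];W[d<=0]=np.nan;return W
def atz(info,u,v,z,st=None):
    K=info['mtx'];T=T_cw(info,st);dr=T[:3,:3]@np.array([(u-K[0,2])/K[0,0],(v-K[1,2])/K[1,1],1]);o=T[:3,3]
    return o+dr*(z-o[2])/dr[2]
def proj(info,P,st=None):
    T=np.linalg.inv(T_cw(info,st));p=T[:3,:3]@np.asarray(P)+T[:3,3];q=info['mtx']@p;return q[:2]/q[2]
E
python3 - <<'E'
from h import *
from plant import r
s=r.state()
np.set_printoptions(precision=4,suppress=True)
print(R.from_quat(s['eef_rot']).as_matrix())
iw=r.camera_info("wrist");d=np.load("pics/wrist0d.npy");W=cloud(iw,d,s)
for n,u,v in [("stud",120,158),("plugL",60,178),("plugR",193,178),("grip",245,230),("bar",180,290),("pivot",121,352),("plate",90,190),("corner",340,60),("top",290,300),("screw",317,86)]:
    print(n,W[v,u])
for n in("scene","side"):
    im=cv2.imread(f"pics/{n}0.png")
    c=im[190:320,190:400] if n=="scene" else im[190:370,230:420]
    cv2.imwrite(f"pics/{n}0c.png",cv2.resize(c,None,fx=3.8,fy=3.8 if n=="scene" else 3.2,interpolation=cv2.INTER_CUBIC) if n=="scene" else cv2.resize(c,None,fx=3.2,fy=3.2,interpolation=cv2.INTER_CUBIC))
E
```

```text
[[-0.0009  1.      0.    ]
 [ 0.0001  0.     -1.    ]
 [-1.     -0.0009 -0.0001]]
stud [0.5103 0.0531 0.1458]
plugL [0.4665 0.0399 0.1346]
plugR [0.547  0.04   0.1344]
grip [0.5929 0.031  0.2149]
bar [ 0.5413 -0.0222  0.1604]
pivot [ 0.5068 -0.0568  0.172 ]
plate [0.4823 0.0322 0.1329]
corner [0.6353 0.1062 0.1295]
top [ 0.6035 -0.044   0.1296]
screw [0.6222 0.0924 0.1302]
```

View pics/scene0c.png

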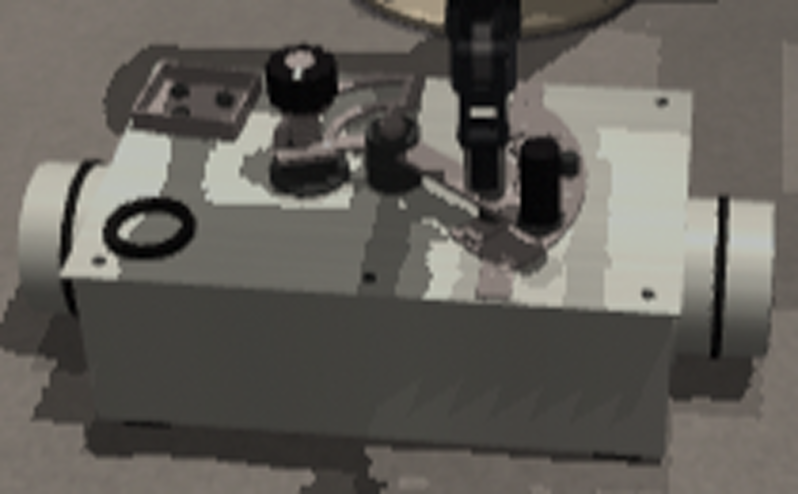

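View pics/side0c.png

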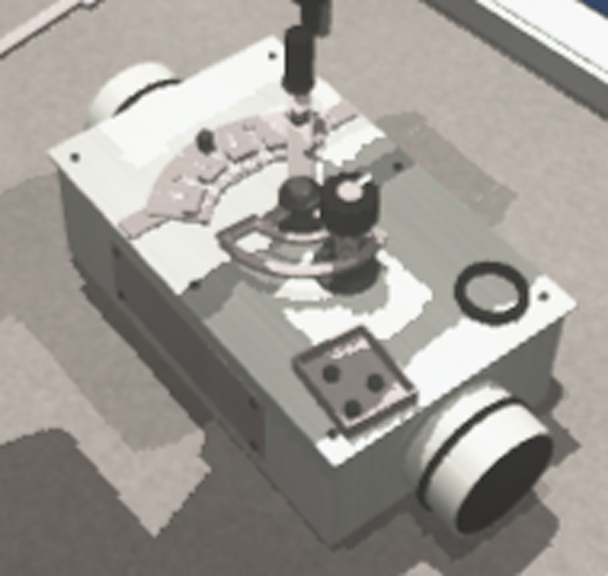

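```bash
python3 - <<'E'
from h import *
from plant import r
np.set_printoptions(precision=4,suppress=True)
s=r.state();iw=r.camera_info("wrist");Ww=cloud(iw,np.load("pics/wrist0d.npy"),s)
isc=r.camera_info("scene");isd=r.camera_info("side")
print("knob scene",atz(isc,269.2,207.1,.215),"side",atz(isd,339,249.4,.215))
# two-ray
def ray(i,u,v):
    T=T_cw(i);K=i['mtx'];d=T[:3,:3]@np.array([(u-K[0,2])/K[0,0],(v-K[1,2])/K[1,1],1]);return T[:3,3],d/np.linalg.norm(d)
def tri(a,b):
    A=np.zeros((3,3));B=np.zeros(3)
    for o,d in(a,b):
        M=np.eye(3)-np.outer(d,d);A+=M;B+=M@o
    return np.linalg.solve(A,B)
print("tri",tri(ray(isc,269.2,207.1),ray(isd,339,249.4)))
for n,i in(("scene",isc),("side",isd)):
    W=cloud(i,np.load(f"pics/{n}0d.npy"))
    m=(abs(W[...,2]-.2135)<.004)&(W[...,0]>.46)&(W[...,0]<.54)&(W[...,1]<-.08)&(W[...,1]>-.16)
    P=W[m];print(n,len(P),P.mean(0),P.min(0),P.max(0))
    m=(abs(W[...,2]-.2)<.02)&(W[...,0]>.46)&(W[...,0]<.54)&(W[...,1]<-.08)&(W[...,1]>-.16);P=W[m];print(len(P),P.min(0),P.max(0))
# wrist
m=(abs(Ww[...,2]-.2145)<.003)&(Ww[...,0]>.56)&(Ww[...,0]<.63)&(Ww[...,1]>0)&(Ww[...,1]<.06)
P=Ww[m];c,rad=cv2.minEnclosingCircle((P[:,:2]*1000).astype(np.float32));print("grip",len(P),P.mean(0),c,rad)
m=(abs(Ww[...,2]-.1485)<.002)&(Ww[...,0]>.49)&(Ww[...,0]<.53)&(Ww[...,1]>.03)&(Ww[...,1]<.07)
P=Ww[m];c,rad=cv2.minEnclosingCircle((P[:,:2]*1000).astype(np.float32));print("stud",len(P),P.mean(0),c,rad)
m=(Ww[...,2]>.17)&(Ww[...,2]<.18)&(Ww[...,0]>.47)&(Ww[...,0]<.54)&(Ww[...,1]>-.1)&(Ww[...,1]<-.03)
P=Ww[m];print("pivot",len(P),P.mean(0),P.min(0),P.max(0))
# right edge of top
for v in range(60,200,20):
    row=Ww[v];ok=np.where(abs(row[:,2]-.13)<.003)[0];print(row[ok.max()],end=' ')
for n,u,v in(("stud",120,165),("plL",58,177),("plR",193,177)):print(n,atz(iw,u,v,.1355,s))
print(atz(iw,121,352,.172,s))
E
```

```text
knob scene [ 0.508  -0.1123  0.215 ] side [ 0.5005 -0.115   0.215 ]
tri [ 0.5028 -0.1129  0.2116]
scene 162 [ 0.505  -0.1142  0.213 ] [ 0.4797 -0.1347  0.2095] [ 0.5257 -0.0925  0.2167]
318 [ 0.4774 -0.1364  0.1807] [ 0.5257 -0.0925  0.2167]
side 187 [ 0.4967 -0.1191  0.215 ] [ 0.4764 -0.1392  0.2096] [ 0.5214 -0.0962  0.2174]
332 [ 0.4764 -0.1392  0.1815] [ 0.5214 -0.0962  0.2198]
grip 2334 [0.5921 0.0311 0.2152] (591.6234741210938, 30.221254348754883) 12.008493423461914
stud 363 [0.5068 0.0491 0.1476] (506.8238525390625, 49.044002532958984) 6.650852203369141
pivot 564 [ 0.5063 -0.0601  0.1724] [ 0.498  -0.0694  0.17  ] [ 0.5142 -0.0524  0.1741]
[0.6386 0.1062 0.1299] [0.6377 0.0957 0.1289] [0.6361 0.0848 0.1305] [0.6351 0.0737 0.1306] [0.6341 0.0622 0.13  ] [0.6331 0.0504 0.13  ] [0.6314 0.038  0.1293] stud [0.5045 0.0479 0.1355]
plL [0.466  0.0406 0.1355]
plR [0.5474 0.0407 0.1355]
[ 0.5068 -0.0568  0.172 ]
```

>>> {"op": "arm_command", "data": {
  "deltas": [
    {"tx":-0.033,"ty":0.03,"az":-10,"hand":0.06},
    {"tx":-0.033,"ty":0.03,"az":-20,"hand":0.06},
    {"tx":-0.033,"ty":0.03,"az":-30,"hand":0.06},
    {"tx":-0.033,"ty":0.03,"az":-43,"hand":0.06},
    {"tx":-0.033,"ty":0.03,"az":-43,"hand":0.06},
    {"tx":-0.033,"ty":0.03,"az":-43,"hand":0.06}
  ],
  "newtons": 20
}}

```text
invalid input at $.deltas[0]: expected keys ax, ay, az, tx, ty, tz, hand
```

```bash
python3 - <<'E'
from h import *
from plant import r
np.set_printoptions(precision=4,suppress=True)
s=r.state();print(s['joint_positions'],s['ee_pos'])
im,d=r.grab_frame("wrist");cv2.imwrite("pics/w1.png",im[:,:,::-1])
iw=r.camera_info("wrist");Ww=cloud(iw,d,s)
m=(abs(Ww[...,2]-.2145)<.003)&(Ww[...,0]>.56)&(Ww[...,0]<.63)&(Ww[...,1]>0)&(Ww[...,1]<.06)
P=Ww[m];c,rad=cv2.minEnclosingCircle((P[:,:2]*1000).astype(np.float32));print("grip",len(P),P.mean(0),c,rad)
E
```

```text
[-0.0955  0.4941  1.3459  0.      1.3025 -0.0955] [0.6247 0.     0.2308]
grip 2333 [0.592  0.031  0.2152] (591.40234375, 30.236942291259766) 11.978372573852539
```

View pics/w1.png

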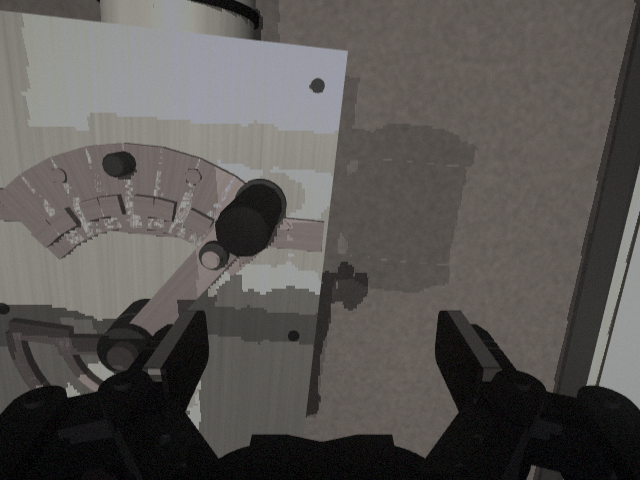

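All keys are needed; the view has not changed (grip top still at pixel 245,230, arm not moved).

>>> {"op": "arm_command", "data": {
  "deltas": [
    {"ax":0,"ay":0,"az":-10,"tx":-0.033,"ty":0.03,"tz":0,"hand":0.06},
    {"ax":0,"ay":0,"az":-20,"tx":-0.033,"ty":0.03,"tz":0,"hand":0.06},
    {"ax":0,"ay":0,"az":-30,"tx":-0.033,"ty":0.03,"tz":0,"hand":0.06},
    {"ax":0,"ay":0,"az":-40,"tx":-0.033,"ty":0.03,"tz":0,"hand":0.06},
    {"ax":0,"ay":0,"az":-43,"tx":-0.033,"ty":0.03,"tz":0,"hand":0.06},
    {"ax":0,"ay":0,"az":-43,"tx":-0.033,"ty":0.03,"tz":0,"hand":0.06}
  ],
  "newtons": 20
}}

```text
time_s: 0.95
ee_pos: [0.5919, 0.03, 0.2312]
eef_rot: [-0.648, -0.282, 0.648, -0.282]
force: [-0.1, 0.6, -0.6]
width: 0.0601
```

```bash
python3 - <<'E'
from h import *
from plant import r
np.set_printoptions(precision=4,suppress=True)
s=r.state();print(s['joint_positions'],s['ee_pos'])
im,d=r.grab_frame("wrist");cv2.imwrite("pics/w2.png",im[:,:,::-1])
iw=r.camera_info("wrist");Ww=cloud(iw,d,s)
m=(abs(Ww[...,2]-.2145)<.003)&(Ww[...,0]>.56)&(Ww[...,0]<.63)&(Ww[...,1]>0)&(Ww[...,1]<.06)
P=Ww[m];c,rad=cv2.minEnclosingCircle((P[:,:2]*1000).astype(np.float32));print("grip",len(P),P.mean(0),c,rad)
E
```

```text
[-0.05    0.4481  1.428   0.      1.2657  0.7   ] [0.5919 0.03   0.2312]
grip 2015 [0.5923 0.0311 0.2151] (591.3596801757812, 30.553136825561523) 11.972541809082031
```

View pics/w2.png

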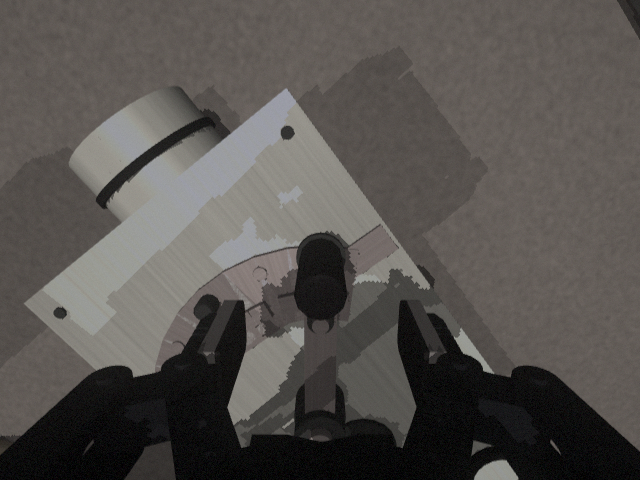

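The grip is centred between the fingers (321,290), with the bar running straight down the image. Now I'll lower and cage it.

>>> {"op": "arm_command", "data": {
  "deltas": [
    {"ax":0,"ay":0,"az":0,"tx":0,"ty":0,"tz":-0.028,"hand":0.06},
    {"ax":0,"ay":0,"az":0,"tx":0,"ty":0,"tz":-0.055,"hand":0.06},
    {"ax":0,"ay":0,"az":0,"tx":0,"ty":0,"tz":-0.055,"hand":0.028},
    {"ax":0,"ay":0,"az":0,"tx":0,"ty":0,"tz":-0.055,"hand":0.028},
    {"ax":0,"ay":0,"az":0,"tx":0,"ty":0,"tz":-0.055,"hand":0.028},
    {"ax":0,"ay":0,"az":0,"tx":0,"ty":0,"tz":-0.055,"hand":0.028}
  ],
  "newtons": 20
}}

```text
time_s: 1.75
ee_pos: [0.5923, 0.03, 0.1771]
eef_rot: [0.649, 0.282, -0.648, 0.282]
force: [0.5, 0.1, 0.3]
width: 0.0279
```

```bash
python3 - <<'E'
import numpy as np
p=np.array([.507,-.061]);g0=np.array([.5916,.030])
for b in np.linspace(.745,0,13):
    print(round(b,3),np.round(p+.1245*np.array([np.sin(b),np.cos(b)])-g0,4), round(np.degrees(.745-b),1))
E
```

```text
0.745 [-0.0002  0.0005] 0.0
0.683 [-0.006   0.0056] 3.6
0.621 [-0.0122  0.0103] 7.1
0.559 [-0.0186  0.0146] 10.7
0.497 [-0.0253  0.0185] 14.2
0.435 [-0.0322  0.0219] 17.8
0.372 [-0.0393  0.025 ] 21.3
0.31 [-0.0466  0.0275] 24.9
0.248 [-0.054   0.0297] 28.5
0.186 [-0.0615  0.0313] 32.0
0.124 [-0.0692  0.0325] 35.6
0.062 [-0.0769  0.0333] 39.1
0.0 [-0.0846  0.0335] 42.7
```

>>> {"op": "arm_command", "data": {
  "deltas": [
    {"ax":0,"ay":0,"az":3.6,"tx":-0.006,"ty":0.0055,"tz":0,"hand":0.028},
    {"ax":0,"ay":0,"az":7.1,"tx":-0.012,"ty":0.0103,"tz":0,"hand":0.028},
    {"ax":0,"ay":0,"az":10.7,"tx":-0.0185,"ty":0.0145,"tz":0,"hand":0.028},
    {"ax":0,"ay":0,"az":14.2,"tx":-0.025,"ty":0.0185,"tz":0,"hand":0.028},
    {"ax":0,"ay":0,"az":17.8,"tx":-0.032,"ty":0.022,"tz":0,"hand":0.028},
    {"ax":0,"ay":0,"az":21.3,"tx":-0.039,"ty":0.025,"tz":0,"hand":0.028},
    {"ax":0,"ay":0,"az":24.9,"tx":-0.0465,"ty":0.0275,"tz":0,"hand":0.028},
    {"ax":0,"ay":0,"az":28.5,"tx":-0.054,"ty":0.0295,"tz":0,"hand":0.028},
    {"ax":0,"ay":0,"az":32,"tx":-0.0615,"ty":0.0313,"tz":0,"hand":0.028},
    {"ax":0,"ay":0,"az":35.6,"tx":-0.069,"ty":0.0325,"tz":0,"hand":0.028}
  ]
}}

```text
time_s: 3.0
ee_pos: [0.5243, 0.0624, 0.177]
eef_rot: [0.532, 0.466, -0.53, 0.468]
force: [2.5, 0.5, 2.3]
width: 0.0282
```

>>> {"op": "arm_command", "data": {
  "deltas": [
    {"ax":0,"ay":0,"az":1.8,"tx":-0.004,"ty":0.0005,"tz":0,"hand":0.028},
    {"ax":0,"ay":0,"az":3.5,"tx":-0.0075,"ty":0.0008,"tz":0,"hand":0.028},
    {"ax":0,"ay":0,"az":5.3,"tx":-0.011,"ty":0.001,"tz":0,"hand":0.028},
    {"ax":0,"ay":0,"az":7.1,"tx":-0.015,"ty":0.001,"tz":0,"hand":0.028},
    {"ax":0,"ay":0,"az":7.1,"tx":-0.0155,"ty":0.001,"tz":0,"hand":0.028},
    {"ax":0,"ay":0,"az":7.1,"tx":-0.0155,"ty":0.001,"tz":0,"hand":0.028}
  ]
}}

```text
time_s: 3.75
ee_pos: [0.5071, 0.0635, 0.1761]
eef_rot: [-0.501, -0.499, 0.502, -0.498]
force: [-0.4, -0.1, -0.6]
width: 0.0281
```

```bash
python3 - <<'E'
from h import *
from plant import r
np.set_printoptions(precision=4,suppress=True)
s=r.state();print(s['joint_positions'],s['ee_pos'],s['force'],s['moment'])
im,d=r.grab_frame("wrist");cv2.imwrite("pics/w3.png",im[:,:,::-1])
E
```

```text
[ 0.0077  0.4027  1.6916 -0.      1.0482  0.0133] [0.5071 0.0635 0.1761] [-0.3781 -0.0629 -0.5793] [-0.0064 -0.0135  0.0141]
```

View pics/w3.png

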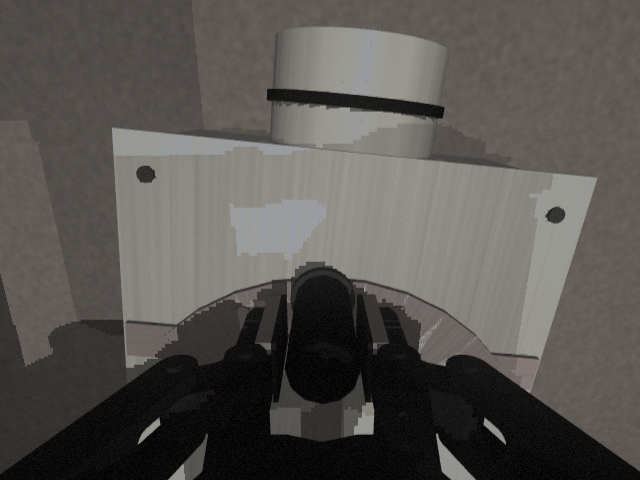

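>>> {"op": "arm_command", "data": {
  "deltas": [
    {"ax":0,"ay":0,"az":0,"tx":0,"ty":0,"tz":0,"hand":0.06},
    {"ax":0,"ay":0,"az":0,"tx":0,"ty":0,"tz":0,"hand":0.06},
    {"ax":0,"ay":0,"az":0,"tx":0,"ty":0,"tz":0,"hand":0.06},
    {"ax":0,"ay":0,"az":0,"tx":0,"ty":0,"tz":0.04,"hand":0.06},
    {"ax":0,"ay":0,"az":0,"tx":0,"ty":0,"tz":0.085,"hand":0.06},
    {"ax":0,"ay":0,"az":0,"tx":-0.0055,"ty":-0.06,"tz":0.085,"hand":0.06},
    {"ax":0,"ay":0,"az":0,"tx":-0.0055,"ty":-0.12,"tz":0.085,"hand":0.06},
    {"ax":0,"ay":0,"az":0,"tx":-0.0055,"ty":-0.18,"tz":0.085,"hand":0.06},
    {"ax":0,"ay":0,"az":0,"tx":-0.0055,"ty":-0.22,"tz":0.085,"hand":0.06},
    {"ax":0,"ay":0,"az":0,"tx":-0.0055,"ty":-0.22,"tz":0.085,"hand":0.06}
  ]
}}

```text
time_s: 5.05
ee_pos: [0.5019, -0.159, 0.2611]
eef_rot: [-0.502, -0.498, 0.502, -0.498]
force: [0.1, 0.1, 0.7]
width: 0.06
```

```bash
python3 - <<'E'
from h import *
from plant import r
np.set_printoptions(precision=4,suppress=True)
s=r.state();print(s['joint_positions'],s['ee_pos'],s['force'],s['moment'])
im,d=r.grab_frame("wrist");cv2.imwrite("pics/w4.png",im[:,:,::-1]);np.save("pics/w4d.npy",d)
iw=r.camera_info("wrist");W=cloud(iw,d,s)
for n,zl,zh,x0,x1,y0,y1 in(("grip",.211,.218,.47,.54,.03,.1),("knob",.209,.222,.46,.54,-.16,-.08)):
    m=(W[...,2]>zl)&(W[...,2]<zh)&(W[...,0]>x0)&(W[...,0]<x1)&(W[...,1]>y0)&(W[...,1]<y1)
    P=W[m]
    if len(P): print(n,len(P),P.mean(0),np.median(P[:,2]),P[:,2].max(),cv2.minEnclosingCircle((P[:,:2]*1000).astype(np.float32)))
E
```

```text
[-0.42    0.3246  1.5449 -0.0004  1.2719 -0.4114] [ 0.5019 -0.159   0.2611] [0.0628 0.0867 0.7001] [ 0.022  -0.0197  0.0361]
knob 5718 [ 0.4998 -0.1145  0.2148] 0.21474594873902986 0.2186568479471066 ((499.8035888671875, -115.38546752929688), 21.870044708251953)
```

View pics/w4.png

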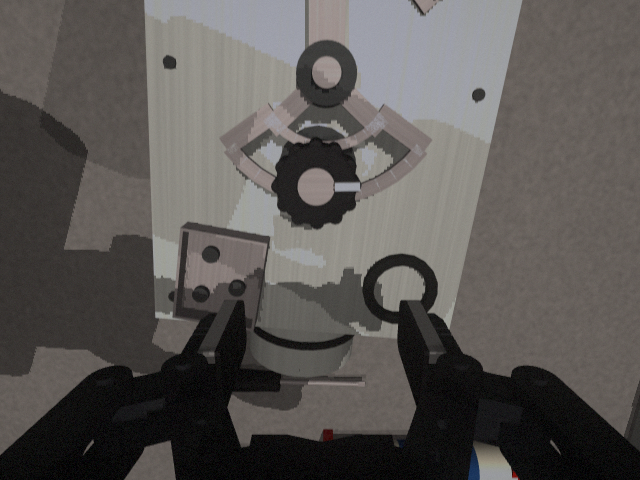

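>>> {"op": "arm_command", "data": {
  "deltas": [
    {"ax":0,"ay":0,"az":0,"tx":-0.002,"ty":0.0435,"tz":0,"hand":0.065},
    {"ax":0,"ay":0,"az":0,"tx":-0.002,"ty":0.0435,"tz":0,"hand":0.065},
    {"ax":0,"ay":0,"az":0,"tx":-0.002,"ty":0.0435,"tz":-0.04,"hand":0.065},
    {"ax":0,"ay":0,"az":0,"tx":-0.002,"ty":0.0435,"tz":-0.077,"hand":0.065},
    {"ax":0,"ay":0,"az":0,"tx":-0.002,"ty":0.0435,"tz":-0.077,"hand":0.065}
  ]
}}

```text
time_s: 5.72
ee_pos: [0.4986, -0.112, 0.1826]
eef_rot: [-0.5, -0.5, 0.502, -0.497]
force: [0.9, 0.8, 1.3]
width: 0.0652
```

>>> {"op": "arm_command", "data": {
  "deltas": [
    {"ax":0,"ay":0,"az":0,"tx":0,"ty":0,"tz":0,"hand":0.035},
    {"ax":0,"ay":0,"az":0,"tx":0,"ty":0,"tz":0,"hand":0.035},
    {"ax":0,"ay":0,"az":0,"tx":0,"ty":0,"tz":0,"hand":0.035},
    {"ax":0,"ay":0,"az":0,"tx":0,"ty":0,"tz":0,"hand":0.035}
  ],
  "newtons": 20
}}

```text
time_s: 6.22
ee_pos: [0.5002, -0.1131, 0.1857]
eef_rot: [0.501, 0.498, -0.501, 0.499]
force: [-4.6, 0.4, 8.9]
width: 0.0437
```

```bash
python3 - <<'E'
from h import *
from plant import r
np.set_printoptions(precision=4,suppress=True)
s=r.state();print(s['joint_positions'],s['ee_pos'],s['force'],s['moment'],s['width'])
im,d=r.grab_frame("wrist");cv2.imwrite("pics/w5.png",im[:,:,::-1])
E
```

```text
[-0.3388  0.3914  1.6779 -0.0001  1.0709 -0.3335] [ 0.5002 -0.1131  0.1857] [-4.6133  0.4369  8.8989] [ 0.1362  0.7756 -0.0143] 0.043735593567664564
```

View pics/w5.png

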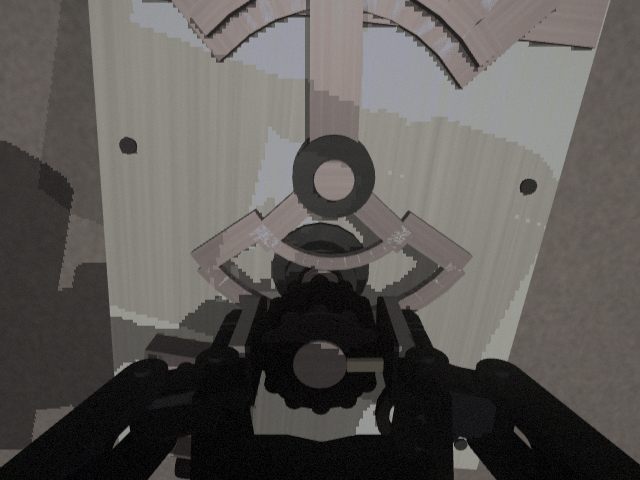

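>>> {"op": "arm_command", "data": {
  "deltas": [
    {"ax":0,"ay":0,"az":0,"tx":-0.0008,"ty":-0.0024,"tz":0.001,"hand":0.035},
    {"ax":0,"ay":0,"az":0,"tx":-0.0008,"ty":-0.0024,"tz":0.001,"hand":0.035},
    {"ax":0,"ay":0,"az":0,"tx":-0.0008,"ty":-0.0024,"tz":0.001,"hand":0.035}
  ]
}}

```text
time_s: 6.65
ee_pos: [0.4997, -0.1145, 0.1861]
eef_rot: [0.502, 0.499, -0.501, 0.499]
force: [0.7, 11.3, -2.1]
width: 0.0434
```

```bash
python3 - <<'E'
from h import *
from plant import r
np.set_printoptions(precision=4,suppress=True)
s=r.state();print(s['joint_positions'],s['ee_pos'],s['force'],s['moment'],s['width'])
E
```

```text
[-0.3429  0.3905  1.6777  0.0021  1.0724 -0.3386] [ 0.4997 -0.1145  0.1861] [ 0.6893 11.256  -2.0824] [ 1.7516 -0.3682 -0.0618] 0.0433653053671376
```

>>> {"op": "arm_command", "data": {
  "deltas": [
    {"ax":0,"ay":0,"az":0,"tx":0,"ty":0,"tz":0,"hand":0.05},
    {"ax":0,"ay":0,"az":0,"tx":0,"ty":0,"tz":0,"hand":0.05},
    {"ax":0,"ay":0,"az":0,"tx":0,"ty":0,"tz":0,"hand":0.035},
    {"ax":0,"ay":0,"az":0,"tx":0,"ty":0,"tz":0,"hand":0.035},
    {"ax":0,"ay":0,"az":0,"tx":0,"ty":0,"tz":0,"hand":0.035}
  ]
}}

```text
time_s: 7.28
ee_pos: [0.4995, -0.1156, 0.1857]
eef_rot: [0.501, 0.498, -0.501, 0.499]
force: [0.2, -0.7, 6.6]
width: 0.0435
```

```bash
cat > st.py <<'E'
from h import *
from plant import r
np.set_printoptions(precision=4,suppress=True)
s=r.state();print(s['time_s'],s['joint_positions'],s['ee_pos'],s['force'],s['moment'],s['width'])
M=R.from_quat(s['eef_rot']).as_matrix();print("yaw deg",np.degrees(np.arctan2(M[1,1],M[0,1])))
E
python3 st.py
```

```text
7.275 [-0.3439  0.3914  1.6778 -0.0001  1.0715 -0.3385] [ 0.4995 -0.1156  0.1857] [ 0.1919 -0.7131  6.5583] [-0.0054  0.072   0.0215] 0.04347431929677433
yaw deg -0.3014058861385193
```

>>> {"op": "arm_command", "data": {
  "deltas": [
    {"ax":0,"ay":0,"az":6,"tx":0,"ty":0,"tz":0,"hand":0.035},
    {"ax":0,"ay":0,"az":12,"tx":0,"ty":0,"tz":0,"hand":0.035},
    {"ax":0,"ay":0,"az":18,"tx":0,"ty":0,"tz":0,"hand":0.035}
  ]
}}

```text
time_s: 7.65
ee_pos: [0.4996, -0.1157, 0.1858]
eef_rot: [0.416, 0.571, -0.416, 0.572]
force: [-1.6, -0.8, 8.6]
width: 0.0434
```

```bash
python3 st.py;python3 - <<'E'
from h import *
from plant import r
im,d=r.grab_frame("wrist");cv2.imwrite("pics/w6.png",im[:,:,::-1])
E
```

```text
7.65 [-0.3439  0.3912  1.6776 -0.0002  1.0715 -0.6561] [ 0.4996 -0.1157  0.1858] [-1.6488 -0.7696  8.5683] [-0.001   0.1975 -0.038 ] 0.04342097861618018
yaw deg 17.890325590830756
```

View pics/w6.png

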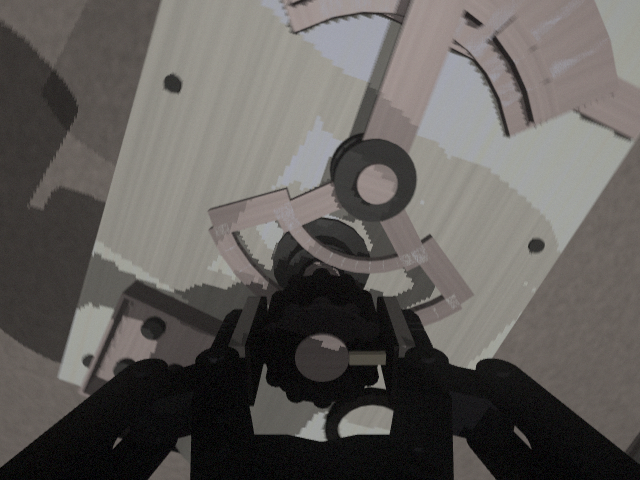

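The pointer (368,357) stays level between the fingers in the gripper's view, so the knob turns with the gripper. I'll continue in small steps.

>>> {"op": "arm_command", "data": {
  "deltas": [
    {"ax":0,"ay":0,"az":5,"tx":0,"ty":0,"tz":0.0002,"hand":0.035},
    {"ax":0,"ay":0,"az":10,"tx":0,"ty":0,"tz":0.0004,"hand":0.035}
  ]
}}

```text
time_s: 7.95
ee_pos: [0.4996, -0.1157, 0.1861]
eef_rot: [0.365, 0.605, -0.365, 0.606]
force: [0.8, -0.8, 4.9]
width: 0.0432
```

>>> {"op": "arm_command", "data": {
  "deltas": [
    {"ax":0,"ay":0,"az":5,"tx":0,"ty":0,"tz":0.0001,"hand":0.035},
    {"ax":0,"ay":0,"az":10,"tx":0,"ty":0,"tz":0.0002,"hand":0.035}
  ]
}}

```text
time_s: 8.2
ee_pos: [0.4997, -0.1156, 0.1862]
eef_rot: [0.311, 0.635, -0.311, 0.636]
force: [1.4, -0.3, 4.3]
width: 0.0432
```

```bash
python3 st.py
```

```text
8.2 [-0.3439  0.3907  1.677  -0.      1.0728 -1.0046] [ 0.4997 -0.1156  0.1862] [ 1.3726 -0.2933  4.2546] [-0.0082 -0.1487 -0.0862] 0.043155475107912206
yaw deg 37.85306864129305
```

>>> {"op": "arm_command", "data": {
  "deltas": [
    {"ax":0,"ay":0,"az":5,"tx":0,"ty":0,"tz":0.0001,"hand":0.035},
    {"ax":0,"ay":0,"az":10,"tx":0,"ty":0,"tz":0.0001,"hand":0.035}
  ]
}}

```text
time_s: 8.45
ee_pos: [0.4996, -0.1156, 0.1863]
eef_rot: [0.254, 0.659, -0.254, 0.66]
force: [0.9, 0.7, 2.4]
width: 0.0432
```

>>> {"op": "arm_command", "data": {
  "deltas": [
    {"ax":0,"ay":0,"az":5,"tx":0,"ty":0,"tz":0.0001,"hand":0.035},
    {"ax":0,"ay":0,"az":10,"tx":0,"ty":0,"tz":0.0001,"hand":0.035}
  ]
}}

```text
time_s: 8.7
ee_pos: [0.4995, -0.1155, 0.1861]
eef_rot: [0.196, 0.679, -0.196, 0.68]
force: [2.1, 0.5, -0.4]
width: 0.0433
```

```bash
python3 st.py
```

```text
8.7 [-0.3438  0.3909  1.6771  0.0001  1.073  -1.3537] [ 0.4995 -0.1155  0.1861] [ 2.0649  0.5101 -0.3691] [ 0.0777 -0.3437 -0.0607] 0.04325395510279386
yaw deg 57.8566359790134
```

>>> {"op": "arm_command", "data": {
  "deltas": [
    {"ax":0,"ay":0,"az":0,"tx":0,"ty":0,"tz":-0.0007,"hand":0.035},
    {"ax":0,"ay":0,"az":0,"tx":0,"ty":0,"tz":-0.0007,"hand":0.035}
  ]
}}

```text
time_s: 8.95
ee_pos: [0.4995, -0.1155, 0.1853]
eef_rot: [0.197, 0.679, -0.197, 0.679]
force: [3.4, -0.0, -1.1]
width: 0.0431
```

```bash
python3 st.py
```

```text
8.95 [-0.3437  0.3919  1.678   0.0001  1.0712 -1.3487] [ 0.4995 -0.1155  0.1853] [ 3.397  -0.0032 -1.1306] [ 0.0502 -0.5025  0.02  ] 0.04309967044515161
yaw deg 57.579787685204735
```

The push met no resistance, so the thread has passed. I'll let go so it falls, then look.

>>> {"op": "arm_command", "data": {
  "deltas": [
    {"ax":0,"ay":0,"az":0,"tx":0,"ty":0,"tz":0,"hand":0.056},
    {"ax":0,"ay":0,"az":0,"tx":0,"ty":0,"tz":0,"hand":0.056},
    {"ax":0,"ay":0,"az":0,"tx":0,"ty":0,"tz":0,"hand":0.056}
  ]
}}

```text
time_s: 9.32
ee_pos: [0.4991, -0.1154, 0.1854]
eef_rot: [0.197, 0.679, -0.197, 0.679]
force: [-0.3, -0.1, 0.4]
width: 0.0563
```

```bash
python3 st.py;python3 - <<'E'
from h import *
from plant import r
np.set_printoptions(precision=4,suppress=True)
s=r.state();im,d=r.grab_frame("wrist");cv2.imwrite("pics/w7.png",im[:,:,::-1])
W=cloud(r.camera_info("wrist"),d,s);print(W[357,320],W[300:420:12,320,2])
E
```

```text
9.325 [-0.3438  0.3916  1.6784 -0.0001  1.0718 -1.3505] [ 0.4991 -0.1154  0.1854] [-0.2802 -0.0885  0.4245] [-0.0145 -0.0084 -0.012 ] 0.05628351576376078
yaw deg 57.68250237022217
[ 0.5005 -0.1166  0.2115] [0.2098 0.2104 0.2103 0.2111 0.2125 0.2115 0.2121 0.2111 0.2108 0.1302]
```

View pics/w7.png

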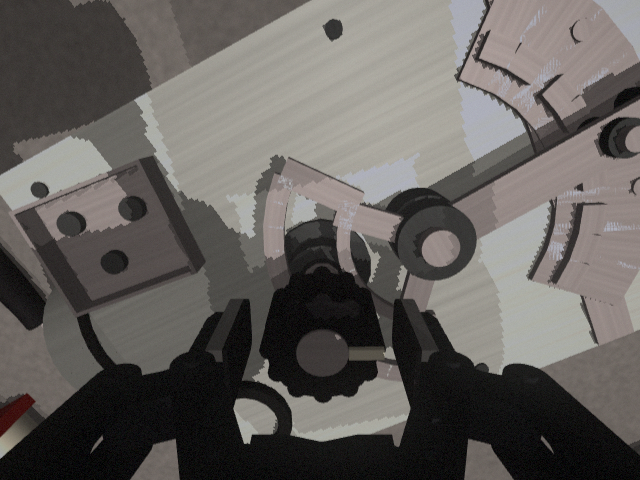

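The knob top is now about 3.6 mm lower (0.2112, it was 0.2148), with the pointer at (365,352) unchanged relative to the gripper, so the thread has dropped. Regrip lower and go forward.

>>> {"op": "arm_command", "data": {
  "deltas": [
    {"ax":0,"ay":0,"az":0,"tx":0.0005,"ty":0,"tz":-0.003,"hand":0.056},
    {"ax":0,"ay":0,"az":0,"tx":0.0005,"ty":0,"tz":-0.003,"hand":0.035},
    {"ax":0,"ay":0,"az":0,"tx":0.0005,"ty":0,"tz":-0.003,"hand":0.035},
    {"ax":0,"ay":0,"az":0,"tx":0.0005,"ty":0,"tz":-0.003,"hand":0.035}
  ],
  "newtons": 25
}}

```text
time_s: 9.88
ee_pos: [0.4996, -0.1154, 0.1823]
eef_rot: [0.197, 0.679, -0.197, 0.679]
force: [-2.0, -0.5, -1.1]
width: 0.0434
```

```bash
python3 st.py
```

```text
9.875 [-0.3434  0.3963  1.6809 -0.0001  1.0647 -1.3504] [ 0.4996 -0.1154  0.1823] [-1.9841 -0.5031 -1.1399] [-0.0988  0.1446 -0.0653] 0.04336279499894566
yaw deg 57.7014533397215
```

>>> {"op": "arm_command", "data": {
  "deltas": [
    {"ax":0,"ay":0,"az":0,"tx":0,"ty":0,"tz":-0.001,"hand":0.035},
    {"ax":0,"ay":0,"az":0,"tx":0,"ty":0,"tz":-0.001,"hand":0.035}
  ]
}}

```text
time_s: 10.12
ee_pos: [0.4998, -0.1155, 0.1818]
eef_rot: [0.197, 0.679, -0.197, 0.679]
force: [-3.7, -1.3, 9.2]
width: 0.0432
```

```bash
python3 st.py
```

```text
10.125 [-0.3435  0.3969  1.6815 -0.0002  1.0627 -1.3505] [ 0.4998 -0.1155  0.1818] [-3.7393 -1.3191  9.198 ] [-0.067   0.6325 -0.023 ] 0.04321404205000829
yaw deg 57.69959084305803
```

>>> {"op": "arm_command", "data": {
  "deltas": [
    {"ax":0,"ay":0,"az":-9,"tx":-0.0002,"ty":0,"tz":0.0003,"hand":0.035},
    {"ax":0,"ay":0,"az":-18,"tx":-0.0002,"ty":0,"tz":0.0002,"hand":0.035},
    {"ax":0,"ay":0,"az":-27,"tx":-0.0002,"ty":0,"tz":0.0001,"hand":0.035},
    {"ax":0,"ay":0,"az":-36,"tx":-0.0002,"ty":0,"tz":0,"hand":0.035},
    {"ax":0,"ay":0,"az":-45,"tx":-0.0002,"ty":0,"tz":-0.0001,"hand":0.035}
  ]
}}

```text
time_s: 10.75
ee_pos: [0.4996, -0.1154, 0.1815]
eef_rot: [0.443, 0.551, -0.443, 0.551]
force: [-1.5, 0.4, 3.5]
width: 0.0431
```

```bash
python3 st.py
```

```text
10.75 [-0.3435  0.3971  1.6824  0.      1.0617 -0.5601] [ 0.4996 -0.1154  0.1815] [-1.5389  0.3622  3.5037] [0.085  0.2513 0.0352] 0.04307561844651877
yaw deg 12.406130550832296
```

Behaving well. Next 90° forward, 1.25 mm down.

>>> {"op": "arm_command", "data": {
  "deltas": [
    {"ax":0,"ay":0,"az":-9,"tx":0,"ty":0,"tz":-0.0001,"hand":0.035},
    {"ax":0,"ay":0,"az":-18,"tx":0,"ty":0,"tz":-0.0002,"hand":0.035},
    {"ax":0,"ay":0,"az":-27,"tx":0,"ty":0,"tz":-0.0004,"hand":0.035},
    {"ax":0,"ay":0,"az":-36,"tx":0,"ty":0,"tz":-0.0005,"hand":0.035},
    {"ax":0,"ay":0,"az":-45,"tx":0,"ty":0,"tz":-0.0006,"hand":0.035},
    {"ax":0,"ay":0,"az":-54,"tx":0,"ty":0,"tz":-0.0007,"hand":0.035},
    {"ax":0,"ay":0,"az":-63,"tx":0,"ty":0,"tz":-0.0008,"hand":0.035},
    {"ax":0,"ay":0,"az":-72,"tx":0,"ty":0,"tz":-0.001,"hand":0.035},
    {"ax":0,"ay":0,"az":-81,"tx":0,"ty":0,"tz":-0.0011,"hand":0.035},
    {"ax":0,"ay":0,"az":-90,"tx":0,"ty":0,"tz":-0.0012,"hand":0.035}
  ]
}}

```text
time_s: 12.0
ee_pos: [0.4997, -0.1154, 0.1802]
eef_rot: [0.703, 0.076, -0.703, 0.076]
force: [-1.2, 0.0, 2.3]
width: 0.0432
```

```bash
python3 st.py;python3 - <<'E'
from h import *
from plant import r
im,d=r.grab_frame("wrist");cv2.imwrite("pics/w8.png",im[:,:,::-1])
E
```

```text
12.0 [-0.3435  0.3988  1.6837  0.0001  1.0586  1.0107] [ 0.4997 -0.1154  0.1802] [-1.1748  0.0189  2.2791] [-0.0362  0.1181  0.0616] 0.043182248430380175
yaw deg -77.59270544625991
```

View pics/w8.png

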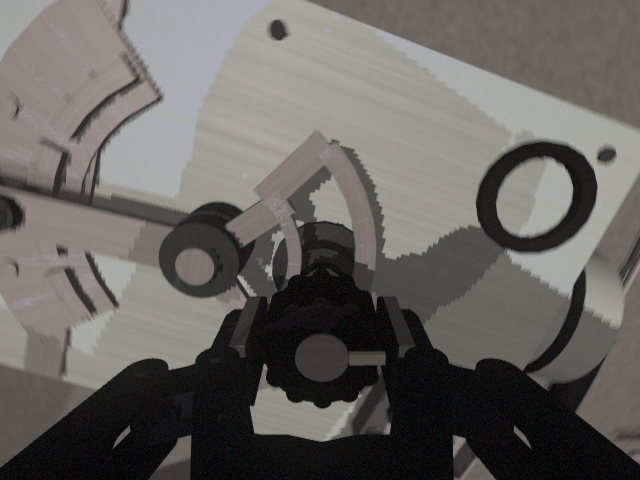

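The pointer (367,357) still follows the gripper, with no slip. 45° more, then release and go back half a turn.

>>> {"op": "arm_command", "data": {
  "deltas": [
    {"ax":0,"ay":0,"az":-9,"tx":0,"ty":0,"tz":-0.0001,"hand":0.035},
    {"ax":0,"ay":0,"az":-18,"tx":0,"ty":0,"tz":-0.0003,"hand":0.035},
    {"ax":0,"ay":0,"az":-27,"tx":0,"ty":0,"tz":-0.0004,"hand":0.035},
    {"ax":0,"ay":0,"az":-36,"tx":0,"ty":0,"tz":-0.0005,"hand":0.035},
    {"ax":0,"ay":0,"az":-45,"tx":0,"ty":0,"tz":-0.0006,"hand":0.035},
    {"ax":0,"ay":0,"az":-45,"tx":0,"ty":0,"tz":-0.0006,"hand":0.056},
    {"ax":0,"ay":0,"az":-45,"tx":0,"ty":0,"tz":-0.0006,"hand":0.056},
    {"ax":0,"ay":0,"az":-45,"tx":0,"ty":0,"tz":-0.0006,"hand":0.056}
  ]
}}

```text
time_s: 13.05
ee_pos: [0.4995, -0.1154, 0.1795]
eef_rot: [0.679, -0.196, -0.679, -0.196]
force: [0.1, -0.0, -0.2]
width: 0.0559
```

```bash
python3 st.py;python3 - <<'E'
from h import *
from plant import r
im,d=r.grab_frame("wrist");cv2.imwrite("pics/w9.png",im[:,:,::-1])
E
```

```text
13.05 [-0.3436  0.3999  1.6846  0.0001  1.0571  1.7883] [ 0.4995 -0.1154  0.1795] [ 0.1305 -0.0298 -0.2085] [ 0.0139  0.0008 -0.0437] 0.055898433563868206
yaw deg -122.14809201989966
```

View pics/w9.png

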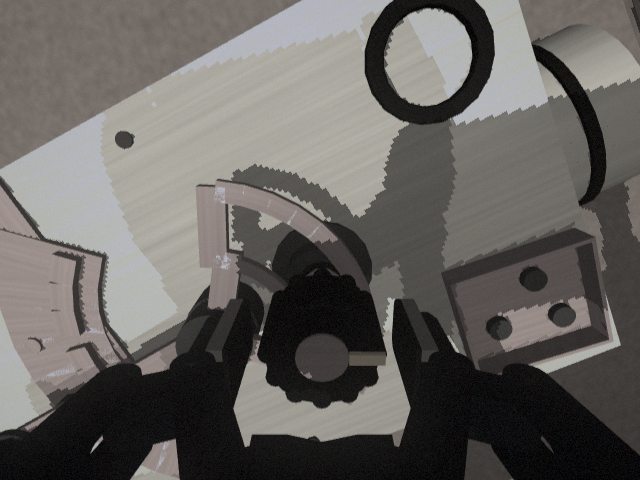

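The knob has been released; the pointer (367,358) didn't move. Turning back half a turn with the fingers open.

>>> {"op": "arm_command", "data": {
  "deltas": [
    {"ax":0,"ay":0,"az":10,"tx":0,"ty":0,"tz":0,"hand":0.058},
    {"ax":0,"ay":0,"az":20,"tx":0,"ty":0,"tz":0,"hand":0.058},
    {"ax":0,"ay":0,"az":30,"tx":0,"ty":0,"tz":0,"hand":0.058},
    {"ax":0,"ay":0,"az":40,"tx":0,"ty":0,"tz":0,"hand":0.058},
    {"ax":0,"ay":0,"az":50,"tx":0,"ty":0,"tz":0,"hand":0.058},
    {"ax":0,"ay":0,"az":60,"tx":0,"ty":0,"tz":0,"hand":0.058},
    {"ax":0,"ay":0,"az":70,"tx":0,"ty":0,"tz":0,"hand":0.058},
    {"ax":0,"ay":0,"az":80,"tx":0,"ty":0,"tz":0,"hand":0.058},
    {"ax":0,"ay":0,"az":90,"tx":0,"ty":0,"tz":0,"hand":0.058}
  ]
}}

```text
time_s: 14.22
ee_pos: [0.4995, -0.1154, 0.1795]
eef_rot: [-0.618, -0.343, 0.618, -0.343]
force: [0.1, -0.4, 1.2]
width: 0.0583
```

>>> {"op": "arm_command", "data": {
  "deltas": [
    {"ax":0,"ay":0,"az":10,"tx":0,"ty":0,"tz":0,"hand":0.058},
    {"ax":0,"ay":0,"az":20,"tx":0,"ty":0,"tz":0,"hand":0.058},
    {"ax":0,"ay":0,"az":30,"tx":0,"ty":0,"tz":0,"hand":0.058},
    {"ax":0,"ay":0,"az":40,"tx":0,"ty":0,"tz":0,"hand":0.058},
    {"ax":0,"ay":0,"az":50,"tx":0,"ty":0,"tz":0,"hand":0.058},
    {"ax":0,"ay":0,"az":60,"tx":0,"ty":0,"tz":0,"hand":0.058},
    {"ax":0,"ay":0,"az":70,"tx":0,"ty":0,"tz":0,"hand":0.058},
    {"ax":0,"ay":0,"az":80,"tx":0,"ty":0,"tz":0,"hand":0.058},
    {"ax":0,"ay":0,"az":90,"tx":0,"ty":0,"tz":0,"hand":0.058},
    {"ax":0,"ay":0,"az":90,"tx":0,"ty":0,"tz":0,"hand":0.058}
  ]
}}

```text
time_s: 15.48
ee_pos: [0.4995, -0.1154, 0.1795]
eef_rot: [0.197, 0.679, -0.197, 0.679]
force: [-0.4, 0.9, -1.0]
width: 0.058
```

```bash
python3 st.py;python3 - <<'E'
from h import *
from plant import r
im,d=r.grab_frame("wrist");cv2.imwrite("pics/w10.png",im[:,:,::-1])
np.set_printoptions(precision=4,suppress=True)
W=cloud(r.camera_info("wrist"),d,r.state());print(np.median(W[345:365,310:330,2]))
E
```

```text
15.475 [-0.3436  0.3999  1.6846 -0.      1.0572 -1.3508] [ 0.4995 -0.1154  0.1795] [-0.3912  0.8553 -1.0186] [ 0.0469 -0.0516 -0.0255] 0.05798500328989354
yaw deg 57.71220177353272
0.20907867569474997
```

View pics/w10.png

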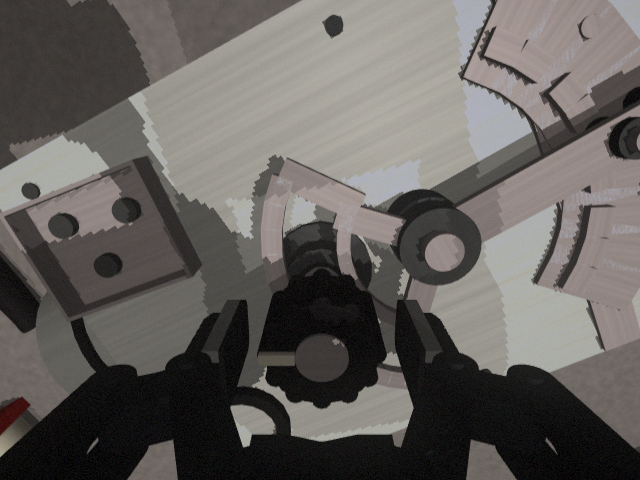

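The pointer is now at left (275,357), half a turn on, with the knob top at 0.209. Regrip and do the second half.

>>> {"op": "arm_command", "data": {
  "deltas": [
    {"ax":0,"ay":0,"az":0,"tx":0.0002,"ty":0,"tz":-0.0006,"hand":0.035},
    {"ax":0,"ay":0,"az":0,"tx":0.0002,"ty":0,"tz":-0.0006,"hand":0.035},
    {"ax":0,"ay":0,"az":0,"tx":0.0002,"ty":0,"tz":-0.0006,"hand":0.035},
    {"ax":0,"ay":0,"az":0,"tx":0.0002,"ty":0,"tz":-0.0006,"hand":0.035}
  ]
}}

```text
time_s: 16.02
ee_pos: [0.4998, -0.1154, 0.179]
eef_rot: [0.197, 0.679, -0.197, 0.679]
force: [-0.9, -0.1, 4.0]
width: 0.0434
```

```bash
python3 st.py
```

```text
16.025 [-0.3435  0.4008  1.6847 -0.      1.056  -1.3501] [ 0.4998 -0.1154  0.179 ] [-0.8771 -0.1257  3.9572] [-0.1592  0.2361 -0.0334] 0.04337573543945338
yaw deg 57.67500828822972
```

>>> {"op": "arm_command", "data": {
  "deltas": [
    {"ax":0,"ay":0,"az":-9,"tx":0,"ty":0,"tz":-0.0001,"hand":0.035},
    {"ax":0,"ay":0,"az":-18,"tx":0,"ty":0,"tz":-0.0003,"hand":0.035},
    {"ax":0,"ay":0,"az":-27,"tx":0,"ty":0,"tz":-0.0004,"hand":0.035},
    {"ax":0,"ay":0,"az":-36,"tx":0,"ty":0,"tz":-0.0005,"hand":0.035},
    {"ax":0,"ay":0,"az":-45,"tx":0,"ty":0,"tz":-0.0006,"hand":0.035},
    {"ax":0,"ay":0,"az":-54,"tx":0,"ty":0,"tz":-0.0008,"hand":0.035},
    {"ax":0,"ay":0,"az":-63,"tx":0,"ty":0,"tz":-0.0009,"hand":0.035},
    {"ax":0,"ay":0,"az":-72,"tx":0,"ty":0,"tz":-0.001,"hand":0.035},
    {"ax":0,"ay":0,"az":-81,"tx":0,"ty":0,"tz":-0.0011,"hand":0.035},
    {"ax":0,"ay":0,"az":-90,"tx":0,"ty":0,"tz":-0.0012,"hand":0.035}
  ]
}}

```text
time_s: 17.27
ee_pos: [0.4996, -0.1155, 0.1777]
eef_rot: [-0.62, -0.339, 0.62, -0.34]
force: [-1.8, -2.2, 3.8]
width: 0.043
```

```bash
python3 st.py
```

```text
17.275 [-0.3435  0.4024  1.6863 -0.0002  1.053   0.2257] [ 0.4996 -0.1155  0.1777] [-1.8329 -2.2034  3.8371] [-0.2707  0.3661  0.0668] 0.04301626874814081
yaw deg -32.60893266740089
```

>>> {"op": "arm_command", "data": {
  "deltas": [
    {"ax":0,"ay":0,"az":-9.5,"tx":0,"ty":0,"tz":-0.0001,"hand":0.035},
    {"ax":0,"ay":0,"az":-19,"tx":0,"ty":0,"tz":-0.0003,"hand":0.035},
    {"ax":0,"ay":0,"az":-28.5,"tx":0,"ty":0,"tz":-0.0004,"hand":0.035},
    {"ax":0,"ay":0,"az":-38,"tx":0,"ty":0,"tz":-0.0005,"hand":0.035},
    {"ax":0,"ay":0,"az":-47.5,"tx":0,"ty":0,"tz":-0.0006,"hand":0.035},
    {"ax":0,"ay":0,"az":-57,"tx":0,"ty":0,"tz":-0.0008,"hand":0.035},
    {"ax":0,"ay":0,"az":-66.5,"tx":0,"ty":0,"tz":-0.0009,"hand":0.035},
    {"ax":0,"ay":0,"az":-76,"tx":0,"ty":0,"tz":-0.001,"hand":0.035},
    {"ax":0,"ay":0,"az":-85.5,"tx":0,"ty":0,"tz":-0.0011,"hand":0.035},
    {"ax":0,"ay":0,"az":-95,"tx":0,"ty":0,"tz":-0.0012,"hand":0.035}
  ]
}}

```text
time_s: 18.52
ee_pos: [0.4995, -0.1154, 0.1764]
eef_rot: [-0.669, 0.228, 0.669, 0.228]
force: [-1.6, -0.9, 3.0]
width: 0.0432
```

>>> {"op": "arm_command", "data": {
  "deltas": [
    {"ax":0,"ay":0,"az":0,"tx":0,"ty":0,"tz":0,"hand":0.035},
    {"ax":0,"ay":0,"az":0,"tx":0,"ty":0,"tz":0,"hand":0.035}
  ]
}}

```text
time_s: 18.77
ee_pos: [0.4996, -0.1154, 0.1764]
eef_rot: [-0.67, 0.225, 0.67, 0.225]
force: [-1.5, -1.9, 2.7]
width: 0.0433
```

```bash
python3 st.py;python3 - <<'E'
from h import *
from plant import r
np.set_printoptions(precision=4,suppress=True)
im,d=r.grab_frame("wrist");cv2.imwrite("pics/w11.png",im[:,:,::-1])
W=cloud(r.camera_info("wrist"),d,r.state());print(np.median(W[350:365,312:328,2]))
im,d=r.grab_frame("side");cv2.imwrite("pics/side11.png",cv2.resize(im[190:370,230:420,::-1],None,fx=3.2,fy=3.2))
im,d=r.grab_frame("scene");cv2.imwrite("pics/scene11.png",im[...,::-1])
W=cloud(r.camera_info("scene"),d)
m=(W[...,2]>.208)&(W[...,2]<.22)&(W[...,0]>.48)&(W[...,0]<.54)&(W[...,1]>.04)&(W[...,1]<.09)
print("grip",m.sum(),W[m].mean(0) if m.any() else 0)
E
```

```text
18.775 [-0.3435  0.4041  1.6877 -0.0001  1.05    1.8745] [ 0.4996 -0.1154  0.1764] [-1.4721 -1.8615  2.667 ] [-0.2329  0.4004 -0.0205] 0.04331662244169947
yaw deg -127.08140982109398
0.20650494765190996
grip 65 [0.5128 0.0649 0.2129]
```

View pics/w11.png

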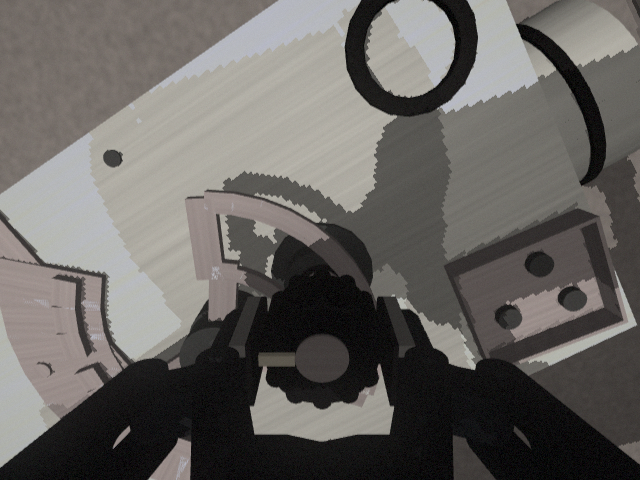

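View pics/side11.png

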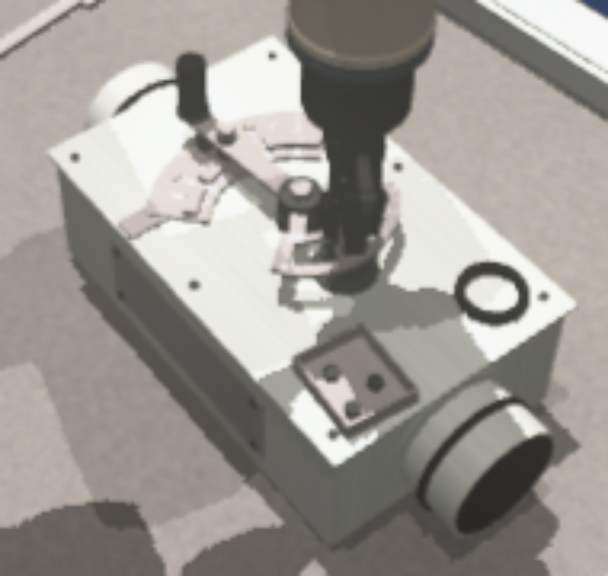

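View pics/scene11.png

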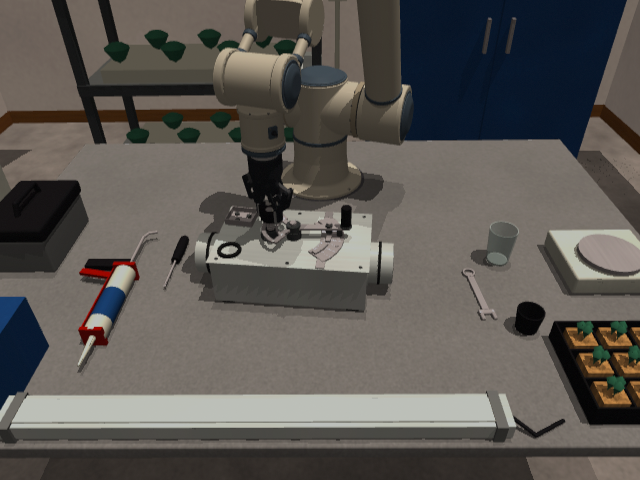

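The wrist view shows the knob held, pointer at (275,358) half a turn round from the first stroke; the side and scene views show loose things in place and the lever towards the stud. One number check of the lever angle from the saved wrist data and side view.

```bash
python3 - <<'E'
from h import *
from plant import r
np.set_printoptions(precision=4,suppress=True)
iw=r.camera_info("wrist");d=np.load("pics/w4d.npy")
s=dict(ee_pos=np.array([.5019,-.159,.2611]),eef_rot=np.array([-.502,-.498,.502,-.498]))
W=cloud(iw,d,s)
for v in range(3,30,5):
    m=(W[v,:,2]>.155)&(W[v,:,2]<.167)&(W[v,:,0]>.48)&(W[v,:,0]<.53);P=W[v][m];print(P.mean(0),P[:,0].min(),P[:,0].max())
i=r.camera_info("side");im,d=r.grab_frame("side");W=cloud(i,d)
m=(W[...,2]>.19)&(W[...,2]<.222)&(W[...,0]>.46)&(W[...,0]<.56)&(W[...,1]>.03)&(W[...,1]<.1)
print("grip side",m.sum(),W[m].mean(0),W[m].min(0),W[m].max(0))
print("expected px grip top side",proj(i,[.507,.0635,.215]),"obs",193/3.2+230,57/3.2+190)
print("stud top px",proj(i,[.507,.049,.148]))
E
```

```text
[ 0.5056 -0.0245  0.1606] 0.49598344730331506 0.5155692748800302
[ 0.5058 -0.0269  0.1604] 0.4959493440858756 0.51557817432787
[ 0.5055 -0.0294  0.1606] 0.4959147295122449 0.5150056752392574
[ 0.5055 -0.0318  0.1604] 0.4958562146955068 0.5150576640047496
[ 0.5055 -0.0342  0.1605] 0.49581945075340567 0.5150946193323862
[ 0.5055 -0.0367  0.1605] 0.49582843469031784 0.5150559803872052
grip side 119 [0.503  0.0584 0.2079] [0.4937 0.0476 0.1906] [0.5178 0.0762 0.2191]
expected px grip top side [289.3523 209.3087] obs 290.3125 207.8125
stud top px [293.9399 231.3488]
```

```bash
python3 -c "
from plant import r
print(r.job_done());s=r.state();print(s['time_s'],s['force'],s['width'])"
```

```text
the job is handed in; nothing more can be done
None
the job is handed in; nothing more can be done
```

The lever is in the notch marked by the stud, and the lock screw is started by one turn. I handed the job in at about 19 s with the gripper still holding the knob. `job_done` gives no verdict.

- **Lever:** I caged the grip between the fingers and swung it past the first notch to the stud. The side force fell to nearly zero there, which fits the ball dropping in. After I let go, the bar lay along the stud's bearing to within about 0.01 rad. The final side view put the grip within 2 pixels of where it should be.
- **Backward turn:** I turned the knob back about 58° while pressing down lightly. The upward force vanished between 38° and 58°, and a further small push down met no resistance. After I let go, the knob top was about 3.6 mm lower. I made no forward turn before that.
- **Forward turn:** I turned the knob forward about 365°, in two strokes with one regrip. The extra 5° allows for going slightly past the drop point. The pointer showed no slip.
- **Final state:** The grip is set to 25 N, with about 3 N pressing down. The loose items in the last pictures show no sign of having moved.

**Disagreement:** the camera puts the knob's total descent at about 8.3 mm, where about 9.3 mm was expected. From the drop to the end it shows about 4.7 mm, against 5 mm for one turn. I put both gaps down to depth error and the 0.5 mm thread play. The exact angle of the drop is only known to about ±10°.

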